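Release the latched mode key on the flow-test box

TASK

One of the four identical mode keys on the grey flow-test box has been left latched down. With the fingertips, tap the keys lightly one after the other from left to right as seen from the robot, to feel which one it is; then press that key right down and let go, so that it springs back and all four keys stand up, and finish with the hand clear. Do not latch another key on the way, and do not pick up or shift the tools and parts lying on and around the box.

Things in the scene. Friction and masses are not known exactly. Their poses are not given: they have to be found in the camera images.
- test_box: grey flow-test box, 160 mm deep (x) x 260 mm wide (y) x 50 mm high, fixed to the bench; origin at the centre of its underside, x to its rear, y to its left as the robot sees it, turned up to 0.3 rad. A row of four identical grey square keys runs along y near its front, 50 mm apart; its rear half is a flat deck with a gauge and an adapter on it
- slot_1 (a point): the middle of the first (leftmost) place in the key row, counted from the box's left (+y), on its top face, 50 mm above the bench; key size and names as below, fixed
- slot_2 (a point): the middle of the second place in the key row, counted from the box's left (+y), on its top face, 50 mm above the bench; key size and names as below, fixed
- slot_3 (a point): the middle of the third place in the key row, counted from the box's left (+y), on its top face, 50 mm above the bench; key size and names as below, fixed
- slot_4 (a point): the middle of the fourth (rightmost) place in the key row, counted from the box's left (+y), on its top face, 50 mm above the bench; key size and names as below, fixed
- unit_a: the place of key a in the row: a fixed mount whose origin lies at the middle of that key, level with the box's top face; z up. It carries the key. Which of the keys a to d is in which place of the row varies
- key_a (a joint): how far key a is down, in m: 0 up, about 0.006 latched, 0.010 bottom stop. From up it sinks at about 1.3 N, 0.25 N more per mm (and 0.5 N per cm/s, as it is damped); pushed past 7 to 8 mm and let go it latches. A latched key keeps still under a light tap and gives way only above about 3 N; pushed right down (past 8 mm, 4 to 5 N) and let go it springs fully up
- key_a_top (a point): the middle of the top face of key a, a sprung key 35 mm (x) x 31 mm (y); the point goes down with it. The top stands 16 mm above the box's top face (66 mm above the bench) when up, 10 mm when latched, 6 mm at the bottom stop
- unit_b: the place of key b in the row: a fixed mount whose origin lies at the middle of that key, level with the box's top face; z up. It carries the key. Which of the keys a to d is in which place of the row varies
- key_b (a joint): how far key b is down, in m: 0 up, about 0.006 latched, 0.010 bottom stop. From up it sinks at about 1.3 N, 0.25 N more per mm (and 0.5 N per cm/s, as it is damped); pushed past 7 to 8 mm and let go it latches. A latched key keeps still under a light tap and gives way only above about 3 N; pushed right down (past 8 mm, 4 to 5 N) and let go it springs fully up
- key_b_top (a point): the middle of the top face of key b, a sprung key 35 mm (x) x 31 mm (y); the point goes down with it. The top stands 16 mm above the box's top face (66 mm above the bench) when up, 10 mm when latched, 6 mm at the bottom stop
- unit_c: the place of key c in the row: a fixed mount whose origin lies at the middle of that key, level with the box's top face; z up. It carries the key. Which of the keys a to d is in which place of the row varies
- key_c (a joint): how far key c is down, in m: 0 up, about 0.006 latched, 0.010 bottom stop. From up it sinks at about 1.3 N, 0.25 N more per mm (and 0.5 N per cm/s, as it is damped); pushed past 7 to 8 mm and let go it latches. A latched key keeps still under a light tap and gives way only above about 3 N; pushed right down (past 8 mm, 4 to 5 N) and let go it springs fully up
- key_c_top (a point): the middle of the top face of key c, a sprung key 35 mm (x) x 31 mm (y); the point goes down with it. The top stands 16 mm above the box's top face (66 mm above the bench) when up, 10 mm when latched, 6 mm at the bottom stop
- unit_d: the place of key d in the row: a fixed mount whose origin lies at the middle of that key, level with the box's top face; z up. It carries the key. Which of the keys a to d is in which place of the row varies
- key_d (a joint): how far key d is down, in m: 0 up, about 0.006 latched, 0.010 bottom stop. From up it sinks at about 1.3 N, 0.25 N more per mm (and 0.5 N per cm/s, as it is damped); pushed past 7 to 8 mm and let go it latches. A latched key keeps still under a light tap and gives way only above about 3 N; pushed right down (past 8 mm, 4 to 5 N) and let go it springs fully up
- key_d_top (a point): the middle of the top face of key d, a sprung key 35 mm (x) x 31 mm (y); the point goes down with it. The top stands 16 mm above the box's top face (66 mm above the bench) when up, 10 mm when latched, 6 mm at the bottom stop
- gauge: round pressure gauge with brass stem, 81 x 52 x 27 mm, lying on the box's rear deck at the right; loose, not to be moved; origin at the centre of its underside
- adapter: small chromed plug adapter, 20 mm wide, 40 mm tall, standing on the box's rear deck at the left; loose, not to be moved; origin at the centre of its underside
- first_stage: chromed regulator first stage, 74 x 71 x 39 mm, on the bench left of the box; loose, not to be moved; origin at the centre of its underside
- yoke: chromed yoke clamp with a black knob, 82 x 52 x 25 mm, on the bench right of the box; loose, not to be moved; origin at the centre of its underside
- spanner: small spanner, 132 x 21 x 10 mm, on the bench in front of the box; loose, not to be moved; origin at the centre of its underside
- blue_pick: blue-handled pick, 111 mm long, 11 mm thick, on the bench in front of the box; loose, not to be moved; origin at the centre of its underside

How it is judged:
By the outcome, as a careful person would: the job done as asked, in the order asked, and still so for the second after the job is handed in, with the robot touching nothing.
It also fails if it takes over 51 s, if anything falls off the work surface, if the arm or the gripper's body presses on something with over 40 N, if the wrist force passes 120 N, or if a joint passes its speed limit or range.

ROBOT

A 6-joint arm with a two-finger parallel gripper is mounted at the origin on a cart in front of the work surface, level with it; the furniture and walls round the work are solid. World frame = base frame: x ahead of the robot, y to its left, z up, the work surface at z = 0. Lengths are in m, angles in rad, forces in N, time in s.
With the tool pointing down it reaches from about 0.225 to 0.875 m from the base axis. Payload 3.4 kg.
Tool frame: the origin (TCP) lies between the finger pads; the fingertips stand 19 mm ahead of it and the grasp point (between the pads) is the TCP; z points along the fingers, y is the line along which they close (so a half turn about z gives the same grasp; the last joint's range is limited). The gripper opens to 85 mm and grips with 20 to 120 N. Pads are 22 mm wide; open, the fingers measure 114 mm over their backs; the gripper's body (76 mm by 85 mm) begins 54 mm behind the grasp point. The pads swing forward as they close: fully open they stand 13 mm farther back than shut.
Start: joints at [1.098, 0.276, 1.505, -0, 1.361, -0.121], TCP at [0.198, 0.54, 0.25] pointing down, gripper open.
Joint ranges: [-2.89, 2.89], [-0.75, 2.08], [0.22, 2.7], [-1.18, 4.32], [0.11, 2.71], [-2.7, 2.7]. Speed limits (rad/s): [2.57, 2.57, 3.14, 3.14, 3.14, 3.14].

INTERFACE

Orientations are given as a unit quaternion [w, x, y, z].
In Python, from rig import get_state, imaging, ticket gives the robot as it stands. The module is installed in compiled form; this text tells all that it offers.
- The arm moves only by the shell command python3 -m inch 'ROWS' [FORCE]. ROWS is JSON, a list of rows, each an object with "claw": the opening, from -1 (shut) to 1 (fully open); "travel": the shift along the world's x, y, z in units of 200 mm (1.0 is 200 mm), a list of three; "turn": the turn about the world's z in units of 180 degrees (1.0 is 180 degrees). A call has 1 to 5 rows; each row is the pose to reach, as a shift and turn from the pose commanded when the call began, turning the shorter way round; what a row does not reach only later rows make up. A row lasts 1/10 s, in which the tool goes at most 50 mm and 8.59 degrees, less where a joint would pass 70% of its speed; a pose out of reach is approached as far as the arm can. A call with a number of a shift or a turn outside -1 to 1 is refused whole. A call with a gripper value outside its range is refused whole. The fingers move at their own pace and stop on an object; FORCE is the grip in N (left out, the last holds). Time passes only in rows, so rows that repeat a pose let the fingers close. It gives the time, the measured TCP pose, the force, the opening and the grip force at its end, in the units of the state.
- get_state(): the state, without advancing time (a new reading comes with each control period).
- imaging.get_image(name): name is "scene" or "top"; returns the picture (400x640x3 uint8, red, green, blue); there is no depth.
- imaging.camera_params(name): a dict with "camera_matrix" (3x3 intrinsics, pixels), "k1" (the pictures are not rectified: a ray, as slopes to the right and down, at radius r is drawn at 1 + k1 r^2 times it, then the intrinsics apply), "cam_to_world" (4x4, takes a point from camera to world coordinates). Camera axes: x right, y down, z forward; pixel columns grow to the right and rows downward; lengths in m; the calibration is good to about 2 mm. A picture is of the moment at which its call begins. camera_params takes no time and is no camera call.
- ticket.sign_off(): hands the job in; it is judged then, once.
The state is a dict: "clock": time; "qpos": joint angles; "qd": joint speeds; "effort": joint torques, N m; "position": TCP position; "ee_rot": TCP orientation; "contact_force": force on the tool from outside, world axes, zero at the start; "moment": the same for the moment, N m; "width": finger opening in m; "gripper_force": force on a finger pad.
Only numpy, scipy, OpenCV 4.12 (cv2) and the standard library are available. Lean on these libraries where they do the work, as an engineer would, in place of code of your own. Each camera call takes 0.05 s, during which the arm holds its last target. There are 200 camera calls.

## Working session

There is one attempt and no reset: what is moved stays moved. The work goes in short steps, Python scripts to look and compute and a shell command to move; the robot and the scene stay as the last step left them, time stands still between calls to the robot, and variables do not carry over. Pictures are saved under pics/ and viewed, at most 10 in all, crops included, and the job is handed in when it is done.

```bash
mkdir -p pics; python3 - <<'E'
from rig import get_state, imaging
import cv2
for n in("scene","top"):
    cv2.imwrite(f"pics/{n}0.png",imaging.get_image(n)[:,:,::-1]); p=imaging.camera_params(n); print(n,p)
print(get_state())
E
```

```text
scene {'camera_matrix': array([[405.36894543,   0.        , 320.93461222],
       [  0.        , 405.36894543, 202.62015364],
       [  0.        ,   0.        ,   1.        ]]), 'k1': -0.05286897736256253, 'cam_to_world': array([[-0.67642358, -0.48600682,  0.55339725, -0.05153589],
       [-0.73646791,  0.4546265 , -0.5009289 ,  0.51631527],
       [-0.00813419, -0.74639943, -0.66544851,  0.727566  ],
       [ 0.        ,  0.        ,  0.        ,  1.        ]])}
top {'camera_matrix': array([[419.59751561,   0.        , 313.58701036],
       [  0.        , 419.59751561, 202.50568877],
       [  0.        ,   0.        ,   1.        ]]), 'k1': -0.0013012143590291631, 'cam_to_world': array([[ 0.10654048, -0.97175031,  0.2105955 ,  0.32786991],
       [-0.99430709, -0.10446288,  0.02099814,  0.01475106],
       [ 0.00159446, -0.21163375, -0.97734775,  0.91043757],
       [ 0.        ,  0.        ,  0.        ,  1.        ]])}
{'clock': 0.1, 'qpos': array([ 1.09801959e+00,  2.76508971e-01,  1.50598859e+00, -5.06776456e-05,
        1.36066428e+00, -1.21007181e-01]), 'qd': array([-0.00066802,  0.00036609, -0.00192777, -0.00129399,  0.00131032,
       -0.00243581]), 'effort': array([ 2.06370118e-03, -4.17696726e+01, -2.46405834e+01, -1.94347290e-04,
        5.81243687e-03, -7.02581332e-06]), 'position': array([0.19795293, 0.53940116, 0.24954631]), 'ee_rot': array([-2.05839286e-04,  1.74974054e-01,  9.84572732e-01, -7.57516758e-04]), 'contact_force': array([-0.01652816,  0.00979994,  0.39232541]), 'moment': array([ 0.05568147,  0.00823404, -0.03695788]), 'gripper_force': 0.0, 'width': 0.08553568489516361}
```

View pics/top0.png

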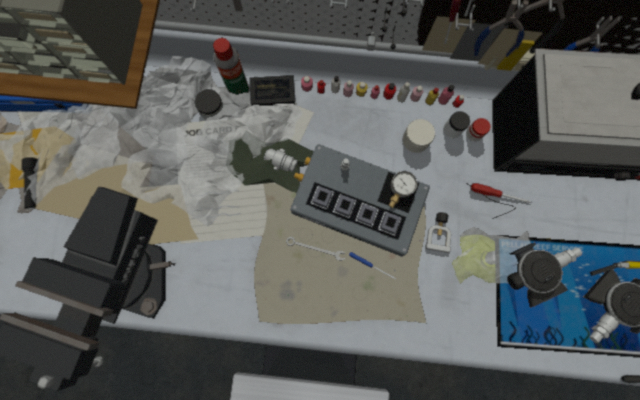

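View pics/scene0.png

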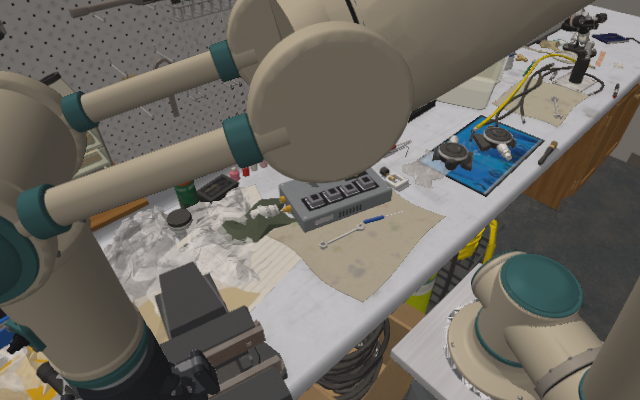

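The top view shows the box, with its keys near (322,195), (345,204), (368,213) and (391,222). The gauge is at (404,185) and the adapter at (346,166). I'll now locate the keys precisely.

```bash
cat > h.py <<'E'
import numpy as np, cv2
from rig import imaging
def cast(n,uv,z):
    p=imaging.camera_params(n); K=p["camera_matrix"];T=p["cam_to_world"]
    d=cv2.undistortPoints(np.float64(uv).reshape(-1,1,2),K,np.array([p["k1"],0,0,0.])).reshape(-1,2)
    # k1 model: same as OpenCV radial
    r=np.c_[d,np.ones(len(d))]@T[:3,:3].T; o=T[:3,3]
    return o+r*((z-o[2])/r[:,2])[:,None]
E
python3 - <<'E'
from h import *
im=cv2.imread("pics/top0.png"); g=cv2.cvtColor(im,6)
x0,y0=285,140; c=im[y0:260,x0:440]
cv2.imwrite("pics/crop.png",cv2.resize(c,None,fx=5,fy=5,interpolation=cv2.INTER_CUBIC))
m=(g<45).astype(np.uint8); m[:175]=0;m[245:]=0;m[:,:300]=0;m[:,415:]=0
cs,_=cv2.findContours(m,cv2.RETR_EXTERNAL,cv2.CHAIN_APPROX_NONE)
for k in cs:
    if cv2.contourArea(k)>80:
        r=cv2.minAreaRect(k); print(r,cv2.contourArea(k),cast("top",[r[0]],.066)[0].round(4),cast("top",[r[0]],.05)[0].round(4))
E
```

```text
((404.7844543457031, 199.83621215820312), (14.968935012817383, 21.665563583374023), 23.198589324951172) 198.0 [ 0.5355 -0.1536  0.066 ] [ 0.5395 -0.1567  0.05  ]
((355.8113098144531, 210.339599609375), (97.85565948486328, 24.34029197692871), 20.924503326416016) 1331.5 [ 0.5027 -0.055   0.066 ] [ 0.506  -0.0563  0.05  ]
((388.3150634765625, 188.9931640625), (12.289320945739746, 29.494373321533203), 20.556045532226562) 222.5 [ 0.5549 -0.1182  0.066 ] [ 0.5592 -0.1207  0.05  ]
```

View pics/crop.png

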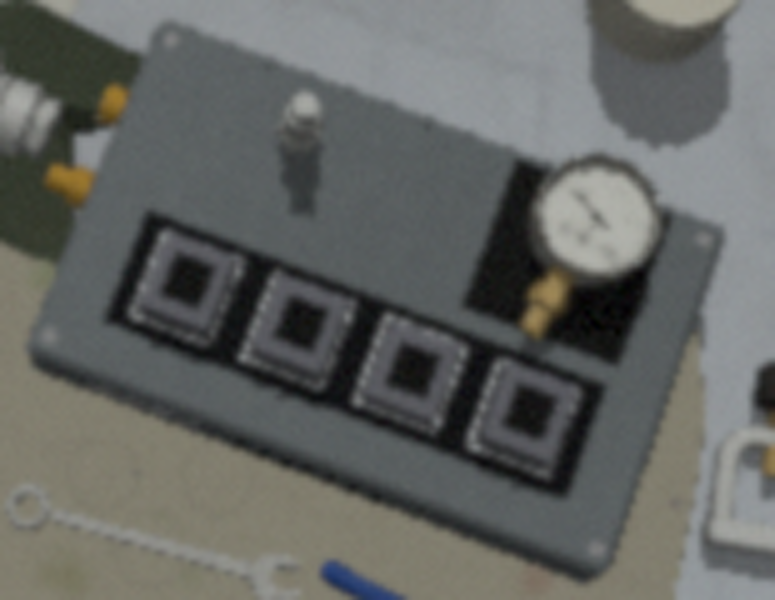

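```bash
python3 - <<'E'
from h import *
k=np.array([(187,279),(300,323),(411,369),(525,412)])/5+[285-.4,140-.4]
P=cast("top",k,.064); print(P.round(4), np.linalg.norm(np.diff(P,axis=0),axis=1))
s=np.array([(148,213),(606,381),(567,495),(107,322)])/5+[284.6,139.6]
S=cast("top",s,.05); print(S.round(4),S.mean(0))
b=np.array([(172,20),(722,232),(600,578),(30,352)])/5+[284.6,139.6]
B=cast("top",b,.05); print(B.round(4),B.mean(0)); d=P[0]-P[3]; print(P.mean(0),np.degrees(np.arctan2(d[1],d[0])), [np.degrees(np.arctan2(*(q[::-1][1:]))) for q in (S[0]-S[1],S[3]-S[2],B[0]-B[1],B[3]-B[2])])
yaw=np.arctan2(-d[0],d[1])*-1
u=d/np.linalg.norm(d)
for i in range(4): print(P.mean(0)+u*(.075-.05*i))
E
```

```text
[[ 0.5271  0.0172  0.064 ]
 [ 0.5135 -0.031   0.064 ]
 [ 0.4992 -0.0781  0.064 ]
 [ 0.4863 -0.1259  0.064 ]] [0.05012202 0.04921852 0.04947949]
[[ 0.5572  0.0366  0.05  ]
 [ 0.5056 -0.1609  0.05  ]
 [ 0.4562 -0.1478  0.05  ]
 [ 0.5084  0.0487  0.05  ]] [ 0.50685693 -0.05584657  0.05      ]
[[ 0.6442  0.0355  0.05  ]
 [ 0.5749 -0.2059  0.05  ]
 [ 0.4236 -0.1634  0.05  ]
 [ 0.4922  0.0793  0.05  ]] [ 0.53374254 -0.06363994  0.05      ]
[ 0.50653499 -0.05446191  0.064     ] 74.09791989625936 [np.float64(75.36473513479392), np.float64(75.12831340746185), np.float64(73.99098673311087), np.float64(74.21759023150229)]
[0.52708455 0.01766794 0.064     ]
[ 0.51338484 -0.03041862  0.064     ]
[ 0.49968513 -0.07850519  0.064     ]
[ 0.48598543 -0.12659176  0.064     ]
```

```bash
python3 -m inch '[{"claw":-1,"travel":[0.11,-0.17,0],"turn":0.025},{"claw":-1,"travel":[0.22,-0.35,0],"turn":0.025},{"claw":-1,"travel":[0.33,-0.52,0],"turn":0.025},{"claw":-1,"travel":[0.44,-0.7,0],"turn":0.025},{"claw":-1,"travel":[0.55,-0.87,0],"turn":0.025}]' 20
python3 -m inch '[{"claw":-1,"travel":[0.11,-0.17,0],"turn":0},{"claw":-1,"travel":[0.22,-0.35,0],"turn":0},{"claw":-1,"travel":[0.33,-0.52,0],"turn":0},{"claw":-1,"travel":[0.44,-0.7,0],"turn":0},{"claw":-1,"travel":[0.55,-0.87,0],"turn":0}]'
python3 -m inch '[{"claw":-1,"travel":[0.2,-0.3,-0.1],"turn":0},{"claw":-1,"travel":[0.4,-0.6,-0.3],"turn":0},{"claw":-1,"travel":[0.545,-0.87,-0.5],"turn":0},{"claw":-1,"travel":[0.545,-0.87,-0.7],"turn":0},{"claw":-1,"travel":[0.545,-0.87,-0.7],"turn":0}]'
python3 -m inch '[{"claw":-1,"travel":[0,0,0],"turn":0},{"claw":-1,"travel":[0,0,0],"turn":0}]'
```

```text
clock: 0.6
position: [0.3084, 0.3641, 0.2499]
ee_rot: [-0.0, 0.136, 0.991, -0.0]
contact_force: [0.3, 0.7, -1.5]
width: 0.0123
gripper_force: 0.0
clock: 1.1
position: [0.4185, 0.1901, 0.2501]
ee_rot: [-0.0, 0.136, 0.991, -0.0]
contact_force: [0.9, 0.5, 0.9]
width: 0.0004
gripper_force: 0.0
clock: 1.6
position: [0.5261, 0.0192, 0.1134]
ee_rot: [0.001, 0.137, 0.991, 0.0]
contact_force: [0.7, -0.2, -0.1]
width: 0.0003
gripper_force: 0.0
clock: 1.8
position: [0.5246, 0.0205, 0.1133]
ee_rot: [-0.002, 0.137, 0.991, 0.0]
contact_force: [1.0, -0.2, 0.2]
width: 0.0001
gripper_force: 0.0
```

```bash
python3 -m inch '[{"claw":-1,"travel":[0.01,-0.015,-0.05],"turn":0},{"claw":-1,"travel":[0.01,-0.015,-0.1],"turn":0},{"claw":-1,"travel":[0.01,-0.015,-0.1],"turn":0}]'
for i in 1 2 3; do python3 -m inch '[{"claw":-1,"travel":[0,0,0],"turn":0}]' | egrep 'pos|contact'; done
python3 - <<'E'
from h import *
a=imaging.get_image("top")[150:260,290:430,::-1]; b=imaging.get_image("scene")[150:250,260:420,::-1]
a=cv2.resize(a,(560,440));b=cv2.resize(b,(640,400))[:,:560]
cv2.imwrite("pics/k1a.png",a);cv2.imwrite("pics/k1b.png",b)
E
```

```text
clock: 2.1
position: [0.5263, 0.0188, 0.0939]
ee_rot: [-0.001, 0.136, 0.991, 0.0]
contact_force: [-0.2, 0.5, -0.2]
width: -0.0002
gripper_force: 0.0
position: [0.527, 0.0186, 0.0947]
contact_force: [-0.3, -0.2, -0.4]
position: [0.5275, 0.0183, 0.095]
contact_force: [0.5, -0.0, 0.1]
position: [0.5276, 0.0181, 0.095]
contact_force: [0.2, 0.3, 0.9]
```

View pics/k1a.png

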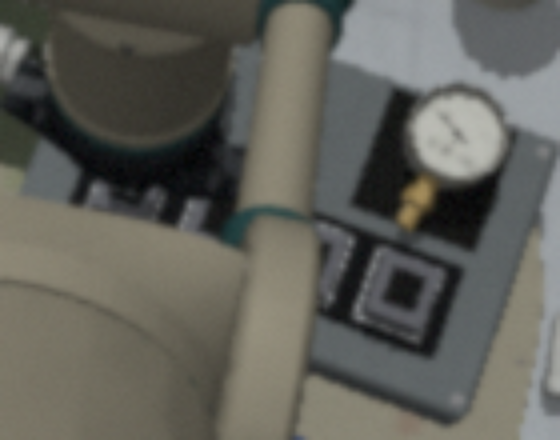

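View pics/k1b.png

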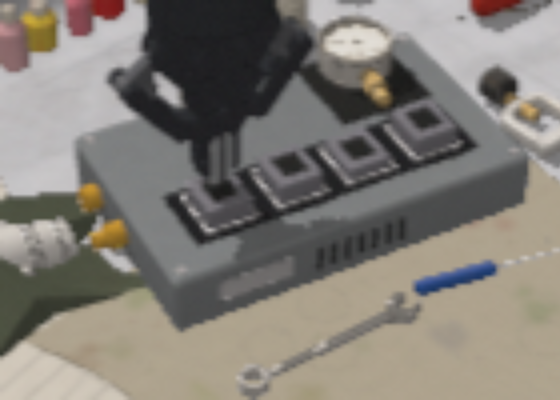

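The scene crop shows the shut fingertips just above the leftmost key. The spanner and pick are untouched in front. Next I'll creep down in small steps.

```bash
python3 -m inch '[{"claw":-1,"travel":[0,0,-0.02],"turn":0},{"claw":-1,"travel":[0,0,-0.04],"turn":0},{"claw":-1,"travel":[0,0,-0.04],"turn":0}]'| egrep 'pos|contact'
for i in 1 2 3 4 5; do python3 -m inch '[{"claw":-1,"travel":[0,0,-0.005],"turn":0}]' | egrep 'pos|contact'; done
```

```text
position: [0.5267, 0.0179, 0.0857]
contact_force: [0.0, 0.2, -0.7]
position: [0.5272, 0.0178, 0.0852]
contact_force: [0.7, -0.6, -0.7]
position: [0.5273, 0.0178, 0.0844]
contact_force: [-0.3, 1.1, 2.5]
position: [0.5273, 0.0178, 0.0835]
contact_force: [-1.0, -0.9, 1.9]
position: [0.5273, 0.0179, 0.0826]
contact_force: [-1.4, 0.0, 2.1]
position: [0.5273, 0.0178, 0.0816]
contact_force: [-1.5, -0.6, 1.4]
```

Key 1 sinks 3 mm at about 2 N, so it is up. On to key 2.

```bash
python3 -m inch '[{"claw":-1,"travel":[0,0,0.03],"turn":0},{"claw":-1,"travel":[0,0,0.07],"turn":0},{"claw":-1,"travel":[-0.035,-0.12,0.07],"turn":0},{"claw":-1,"travel":[-0.069,-0.24,0.07],"turn":0},{"claw":-1,"travel":[-0.069,-0.24,0.05],"turn":0}]'| egrep 'pos|contact'
python3 -m inch '[{"claw":-1,"travel":[0,0,-0.02],"turn":0},{"claw":-1,"travel":[0,0,-0.03],"turn":0},{"claw":-1,"travel":[0,0,-0.03],"turn":0}]'| egrep 'pos|contact'
for i in 1 2 3 4 ; do python3 -m inch '[{"claw":-1,"travel":[0,0,-0.005],"turn":0}]' | egrep 'pos|contact'; done
```

```text
position: [0.5138, -0.0321, 0.0925]
contact_force: [0.0, 0.4, 0.8]
position: [0.5136, -0.0294, 0.0852]
contact_force: [0.0, -0.6, 0.0]
position: [0.5137, -0.0295, 0.0845]
contact_force: [-0.6, -0.4, 1.6]
position: [0.5137, -0.0295, 0.0836]
contact_force: [-0.3, 0.9, 2.4]
position: [0.5137, -0.0295, 0.0826]
contact_force: [0.4, 1.6, 2.7]
position: [0.5137, -0.0296, 0.0816]
contact_force: [-0.3, 2.0, 2.5]
```

Key 2 is also up. Next, key 3.

```bash
python3 -m inch '[{"claw":-1,"travel":[0,0,0.03],"turn":0},{"claw":-1,"travel":[0,0,0.07],"turn":0},{"claw":-1,"travel":[-0.035,-0.12,0.07],"turn":0},{"claw":-1,"travel":[-0.069,-0.245,0.07],"turn":0},{"claw":-1,"travel":[-0.069,-0.245,0.05],"turn":0}]'| egrep 'pos|contact'
python3 -m inch '[{"claw":-1,"travel":[0,0,-0.02],"turn":0},{"claw":-1,"travel":[0,0,-0.03],"turn":0},{"claw":-1,"travel":[0,0,-0.03],"turn":0}]'| egrep 'pos|contact'
for i in 1 2 3 4 ; do python3 -m inch '[{"claw":-1,"travel":[0,0,-0.005],"turn":0}]' | egrep 'pos|contact'; done
```

```text
position: [0.5001, -0.0816, 0.0925]
contact_force: [0.9, 0.4, 0.6]
position: [0.4996, -0.0784, 0.085]
contact_force: [-0.3, -0.7, 0.3]
position: [0.5, -0.0785, 0.0844]
contact_force: [-0.6, -0.5, 1.3]
position: [0.4999, -0.0787, 0.0834]
contact_force: [-0.0, -0.1, 0.2]
position: [0.4999, -0.0789, 0.0824]
contact_force: [0.0, 0.5, 1.0]
position: [0.4998, -0.079, 0.0814]
contact_force: [-0.3, 0.9, 0.1]
```

Nothing was felt at key 3's up height, so it is probably the latched one. I'll creep on to touch it lightly.

```bash
for i in 1 2 3 4 5; do o=$(python3 -m inch '[{"claw":-1,"travel":[0,0,-0.003],"turn":0}]' | egrep 'pos|contact'); echo $o;  done
```

```text
position: [0.4997, -0.0791, 0.0807] contact_force: [-1.5, 0.4, 0.1]
position: [0.4997, -0.0791, 0.0802] contact_force: [-0.4, -0.1, 0.0]
position: [0.4997, -0.0792, 0.0796] contact_force: [0.3, -0.4, -0.1]
position: [0.4998, -0.0792, 0.0791] contact_force: [-0.6, -0.1, 1.8]
position: [0.4998, -0.0792, 0.0787] contact_force: [-1.0, 0.4, 2.5]
```

Contact came 6 mm lower and firm, so key 3 is latched. I'll tap key 4 to complete the round.

```bash
python3 -m inch '[{"claw":-1,"travel":[0,0,0.04],"turn":0},{"claw":-1,"travel":[0,0,0.085],"turn":0},{"claw":-1,"travel":[-0.035,-0.12,0.085],"turn":0},{"claw":-1,"travel":[-0.067,-0.238,0.085],"turn":0},{"claw":-1,"travel":[-0.067,-0.238,0.065],"turn":0}]'| egrep 'pos|contact'
python3 -m inch '[{"claw":-1,"travel":[0,0,-0.02],"turn":0},{"claw":-1,"travel":[0,0,-0.03],"turn":0},{"claw":-1,"travel":[0,0,-0.03],"turn":0}]'| egrep 'pos|contact'
for i in 1 2 3 4 ; do python3 -m inch '[{"claw":-1,"travel":[0,0,-0.005],"turn":0}]' | egrep 'pos|contact'; done
```

```text
position: [0.487, -0.1291, 0.0927]
contact_force: [-0.4, -1.0, 1.3]
position: [0.4862, -0.126, 0.0852]
contact_force: [0.5, 0.6, -0.3]
position: [0.4864, -0.126, 0.0845]
contact_force: [-0.9, 0.7, 1.7]
position: [0.4864, -0.126, 0.0835]
contact_force: [0.1, 1.3, 2.1]
position: [0.4864, -0.1261, 0.0825]
contact_force: [-1.0, 1.7, 3.1]
position: [0.4864, -0.1262, 0.0815]
contact_force: [-1.1, 1.4, 3.6]
```

Key 4 is up. Back to key 3 for the full press.

```bash
python3 -m inch '[{"claw":-1,"travel":[0,0,0.03],"turn":0},{"claw":-1,"travel":[0,0,0.07],"turn":0},{"claw":-1,"travel":[0.035,0.12,0.07],"turn":0},{"claw":-1,"travel":[0.068,0.238,0.07],"turn":0},{"claw":-1,"travel":[0.068,0.238,0.05],"turn":0}]'| egrep 'pos|contact'
python3 -m inch '[{"claw":-1,"travel":[0,0,-0.02],"turn":0},{"claw":-1,"travel":[0,0,-0.04],"turn":0},{"claw":-1,"travel":[0,0,-0.055],"turn":0},{"claw":-1,"travel":[0,0,-0.055],"turn":0}]'| egrep 'pos|contact'
for i in 1 2 3 4 5; do python3 -m inch '[{"claw":-1,"travel":[0,0,-0.005],"turn":0}]' | egrep 'pos|contact'; done
```

```text
position: [0.5012, -0.0777, 0.0925]
contact_force: [-0.3, 0.2, -0.2]
position: [0.4994, -0.0797, 0.0798]
contact_force: [0.5, -0.5, -0.1]
position: [0.4999, -0.0796, 0.0794]
contact_force: [-0.3, 0.1, -0.9]
position: [0.5, -0.0796, 0.0787]
contact_force: [-0.8, 0.5, 3.5]
position: [0.4999, -0.0796, 0.0778]
contact_force: [-1.1, -2.4, 3.8]
position: [0.5, -0.0795, 0.0768]
contact_force: [-1.3, -1.5, 4.1]
position: [0.5, -0.0795, 0.0757]
contact_force: [-1.2, -2.7, 4.5]
```

```bash
for i in 1 2; do python3 -m inch '[{"claw":-1,"travel":[0,0,-0.004],"turn":0}]' | egrep 'pos|contact'; done
python3 -m inch '[{"claw":-1,"travel":[0,0,0],"turn":0}]' | egrep 'pos|contact'
```

```text
position: [0.5, -0.0795, 0.075]
contact_force: [-3.8, -1.4, 13.8]
position: [0.5, -0.0795, 0.075]
contact_force: [-4.1, -1.8, 18.0]
position: [0.5, -0.0795, 0.075]
contact_force: [-4.1, -1.5, 11.8]
```

The key is at its bottom stop. I'll lift slowly, feeling whether it follows the finger all the way up.

```bash
for i in 1 2 3 4 5 6 7 8 9 10 11; do o=$(python3 -m inch '[{"claw":-1,"travel":[0,0,0.006],"turn":0}]' | egrep 'pos|contact'); echo $o;  done
```

```text
position: [0.5, -0.0794, 0.0755] contact_force: [-1.3, -1.7, 3.6]
position: [0.5001, -0.0793, 0.0764] contact_force: [-1.4, -1.4, 3.4]
position: [0.5001, -0.0792, 0.0775] contact_force: [-0.2, -1.7, 3.1]
position: [0.5002, -0.0792, 0.0786] contact_force: [-1.0, -2.1, 1.8]
position: [0.5001, -0.0791, 0.0798] contact_force: [0.3, -1.5, 1.9]
position: [0.5001, -0.079, 0.081] contact_force: [0.8, -2.0, 1.8]
position: [0.5001, -0.0789, 0.0822] contact_force: [0.9, 0.5, 1.3]
position: [0.5001, -0.0789, 0.0834] contact_force: [0.4, -0.9, -0.0]
position: [0.5, -0.0788, 0.0846] contact_force: [0.1, -0.3, 0.2]
position: [0.4996, -0.0787, 0.0857] contact_force: [0.4, -0.1, 0.5]
position: [0.4995, -0.0788, 0.0869] contact_force: [0.2, 0.2, -0.3]
```

It followed the finger well past the latch height, so it was released. Now I'll clear the hand and check.

```bash
python3 -m inch '[{"claw":-1,"travel":[0,0,0.15],"turn":0},{"claw":-1,"travel":[0,0,0.35],"turn":0},{"claw":-1,"travel":[0,0,0.55],"turn":0},{"claw":-1,"travel":[0,0,0.75],"turn":0},{"claw":-1,"travel":[0,0,0.75],"turn":0}]'| egrep 'pos|contact'
python3 -m inch '[{"claw":-1,"travel":[-0.1,0.2,0],"turn":0},{"claw":-1,"travel":[-0.2,0.4,0],"turn":0},{"claw":-1,"travel":[-0.3,0.6,0],"turn":0},{"claw":-1,"travel":[-0.4,0.8,0],"turn":0},{"claw":-1,"travel":[-0.5,1,0],"turn":0}]'| egrep 'pos|contact'
python3 -m inch '[{"claw":-1,"travel":[-0.1,0.2,0],"turn":0},{"claw":-1,"travel":[-0.2,0.4,0],"turn":0},{"claw":-1,"travel":[-0.3,0.6,0],"turn":0},{"claw":-1,"travel":[-0.4,0.8,0],"turn":0},{"claw":-1,"travel":[-0.4,0.8,0],"turn":0}]'
python3 - <<'E'
from h import *
a=imaging.get_image("top")[140:260,285:440,::-1]; s=imaging.get_image("scene")[:,:,::-1]
r=lambda x:cv2.resize(x,(388,300),interpolation=cv2.INTER_CUBIC)
o=cv2.imread("pics/top0.png")[140:260,285:440]; so=cv2.imread("pics/scene0.png")
cv2.imwrite("pics/end.png",np.vstack([np.hstack([r(o),r(a)]),np.hstack([r(so[160:250,270:400]),r(s[160:250,270:400])])]))
E
```

```text
position: [0.503, -0.0799, 0.2427]
contact_force: [0.9, 0.2, 1.1]
position: [0.3982, 0.1221, 0.2362]
contact_force: [1.0, 0.2, -0.0]
clock: 11.7
position: [0.3165, 0.2846, 0.2362]
ee_rot: [-0.002, 0.133, 0.991, 0.001]
contact_force: [-0.0, -0.5, -0.3]
width: 0.0006
gripper_force: 0.0
```

View pics/end.png

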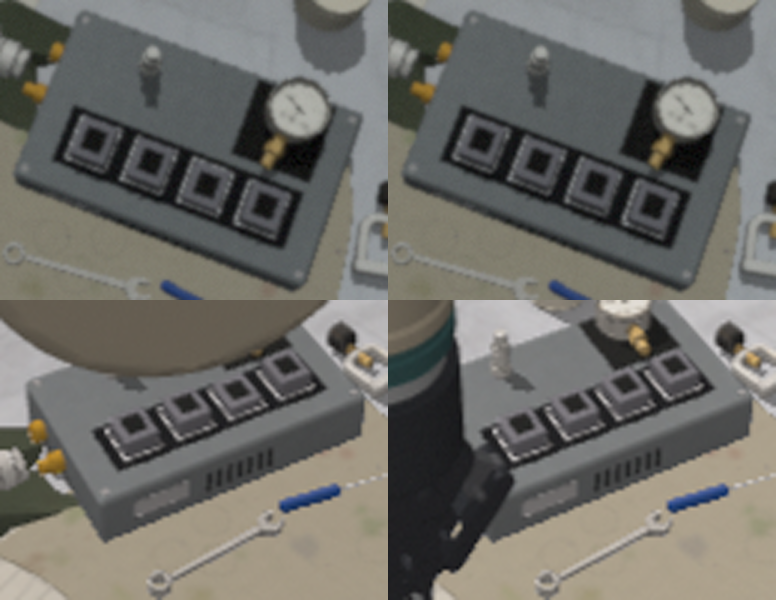

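The before-and-after views show key 3, visibly lower at the start (about (238,395) bottom left), now level with the others (about (625,390) bottom right). Nothing else has moved, and the hand is clear.

```bash
python3 -c "
from rig import ticket; print(ticket.sign_off())"
```

```text
the job is handed in; nothing more can be done
None
```

I tapped all four keys from left to right and found the third latched; I pressed it right down and let it spring back, so all four keys now stand up with the hand clear, and the job is handed in.

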